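# Hook the blue tote forward out of the deep shelf

### The job

The cutters are in the blue tote at the back of the low shelf. Pick up the red-handled shelf hook, drop its tongue behind the blue tote's front wall and drag the tote straight forward until its front rim stands about 4 cm out past the shelf's front edge, still resting on the shelf. Then unhook it and stand the hook on its foot on the table again; touch neither tote with the gripper and leave the yellow tote where it is.

Things in the scene. Friction and masses are not known exactly. Their poses are not given: they have to be found in the camera images.
- hook_grip (a point): Centre of the shelf hook's red handle, 34 mm above its underside; x runs from handle to tongue, z up. Handle 100 long (x), 26 mm wide (y, grip across this), top 58 mm above the table on which it stands by a black foot plate 100x50x8 mm. An 8 mm steel rod runs ahead from it, 10 mm above this point, to the tongue. 0.16 kg, balanced about 10 mm ahead of this point.
- hook_tip (a point): Middle of the lower edge of the hook's tongue, 185 mm ahead (+x) and 24 mm below hook_grip. The tongue is a flat steel plate, 5 mm thick (x) and 24 mm wide (y), hanging down from the rod; its lower edge is 30 mm below the rod's underside and 10 mm above the table when the hook stands.
- blue_tote: Open blue tote, two cutters in its rear half, loose in one bay of the shelf. Origin: centre of its underside; x to its rear (into the shelf), z up. 120 (x) x 110 (y) x 48 mm high, walls 4 mm: inner face of the front wall at x = -56 mm. A rim 5 mm thick round the top reaches 6 mm farther out: its front edge is at x = -66 mm. About 0.25 kg, slides easily.
- yellow_tote: Tote of the same make in yellow, with a lump of yellow dough, in the other bay; to be left. Origin and axes as for blue_tote.
- shelf: Fixed low plywood shelf, two bays side by side, clear roof. Origin: centre of its underside, on the table; x from open front to rear, y to its left, z up. 220 mm deep (front edges of floor, walls and roof at x = -110 mm), 322 wide, 151 high. Floor 12 mm thick (totes stand on it), roof's underside 145 mm above the table, bays 146 mm wide, centred at y = +78 and -78 mm.
There are look-alikes about, which are no part of the job. Of the things that look like the part that bears hook_grip, the larger one is meant.

How it is judged:
On the way, in this order (a step that is already met when the one before it is completed fails the run):
1. the hook's tongue is inside the blue tote behind its front wall, below the rim (x of hook_tip in the frame of blue_tote between -0.058 and 0.05 m and y of hook_tip in the frame of blue_tote between -0.053 and 0.053 m and z of hook_tip in the frame of blue_tote below 0.044 m), for 0.2 s.
2. with the tongue still in it, the blue tote's front rim has come out past the shelf's front edge (x of blue_tote in the frame of shelf below -0.059 m and x of hook_tip in the frame of blue_tote between -0.06 and 0.05 m and z of hook_tip in the frame of blue_tote below 0.048 m), for 0.1 s.
At the end, for the whole second after the job is handed in: The blue tote rests level on the shelf floor with its front rim 15 to 65 mm out past the shelf's front edge, the yellow tote is within 20 mm of where it was, and the hook stands released on its foot on the table (tilt under 0.15 rad) (x of blue_tote in the frame of shelf between -0.109 and -0.059 m and z of blue_tote in the frame of shelf between 0.006 and 0.02 m and angle between blue_tote's own z axis and vertical below 0.1 rad and linear speed of blue_tote below 0.02 m/s and distance of yellow_tote from where it was at the start of the episode below 0.02 m and angle between hook_grip's own z axis and vertical below 0.15 rad and height (world z) of hook_grip between 0.027 and 0.04 m); the robot touches nothing.
It fails at once if the gripper or arm touches a tote (contact force between any of the fingers, the arm and blue_tote above 0.5 N or contact force between any of the fingers, the arm and yellow_tote above 0.5 N).
It fails at once if the blue tote is tipped by more than 20 degrees (angle between blue_tote's own z axis and vertical above 0.35 rad).
It fails at once if the yellow tote is moved by more than 30 mm (distance of yellow_tote from where it was at the start of the episode above 0.03 m).
It also fails if it takes over 56 s, if anything falls off the work surface, if the arm or the gripper's body presses on something with over 40 N, if the wrist force passes 120 N, or if a joint passes its speed limit or range.

### The arm

A 7-joint arm with a two-finger parallel gripper is mounted at the origin on a cart in front of the work surface, level with it; the furniture and walls round the work are solid. World frame = base frame: x ahead of the robot, y to its left, z up, the work surface at z = 0. Lengths are in m, angles in rad, forces in N, time in s.
With the tool pointing down it reaches from about 0.4 to 0.85 m from the base axis. Payload 4.4 kg.
Tool frame: the origin (TCP) lies on the centre line of the jaws, within the pads' length; the fingertips stand 17 mm ahead of it and the grasp point (between the pads) lies 2 mm behind it (manip.tip_extent is the distance from the TCP to the fingertips, in m); z points along the fingers, y is the line along which they close (so a half turn about z gives the same grasp; the last joint's range is limited). The gripper opens to 94 mm and grips with 3 to 60 N. Pads are 16 mm wide; open, the fingers measure 119 mm over their backs; the gripper's body (75 mm by 177 mm) begins 78 mm behind the grasp point.
Start: joints at [-1.284, 0.628, 0.038, 1.517, -0.027, 0.996, -0.02], TCP at [0.225, 0.61, 0.222] pointing down, gripper open.
Joint ranges: [-3.06, 3.06], [-0.37, 2.12], [-1.25, 1.32], [0.18, 2.47], [-1.1, 4.24], [0.23, 1.98], [-2.94, 2.94]. Speed limits (rad/s): [2.57, 2.57, 3.14, 3.14, 3.14, 3.14, 3.14].

### API

Orientations are given as a unit quaternion [w, x, y, z].
In Python, from station import manip gives the robot as it stands.
- The arm moves only by the tool servo_tool, never from a script. Its argument "moves" is a list of rows, each a list of 7 numbers: the turn, a rotation vector about the tool's x, y, z in degrees, then the shift along the tool's x, y, z in m, then the closure, from 0 (fully open) to 1 (shut). In form: [[wx, wy, wz, tx, ty, tz, jaw], ...]. A call has 1 to 10 rows; each row is the pose to reach, as a shift and turn from the pose commanded when the call began, along the tool's axes at that moment; what a row does not reach only later rows make up. A row lasts 1/10 s, in which the tool goes at most 50 mm and 8.59 degrees, less where a joint would pass 70% of its speed; a pose out of reach is approached as far as the arm can. A call with a gripper value outside its range is refused whole. The fingers move at their own pace and stop on an object; the grip force is fixed at half the most. Time passes only in rows, so rows that repeat a pose let the fingers close. It gives the time, the measured TCP pose, the force, the opening and the grip force at its end, in the units of the state.
- manip.get_state(): the state, without advancing time (a new reading comes with each control period).
- manip.camera(name): name is "scene" or "top"; returns the picture (400x640x3 uint8, blue, green, red); there is no depth.
- manip.calibration(name): a dict with "vfov" (degrees; the focal length in pixels is half the picture's height over the tangent of half this angle, whatever the lens; pixels are square), "cx", "cy" (the principal point, pixels), "R" (3x3) and "t" (3): a world point X has camera coordinates R X + t. Camera axes: x right, y down, z forward; pixel columns grow to the right and rows downward; lengths in m; the calibration is good to about 2 mm. A picture is of the moment at which its call begins. calibration takes no time and is no camera call.
- manip.hand_in(): hands the job in; it is judged then, once.
Trained networks look in the newest picture that a camera, given by its name, has taken for a name from the list of things; names that differ only in an ending like _2 or _b are one class to them, and where a whole thing is asked for, a point or a joint stands for the part that bears it (a point fixed in the world has none). Each returns a list of dicts, best first, with "confidence" (0 to 1); they miss things now and then, are a little off and sometimes report something else, mostly with a low value. They report only what shows in the picture. A call takes as long as a camera call. They do not tell look-alikes from the thing itself.
- manip.boxes_of(thing, camera): "extent" ([left, top, width, height] in pixels, round what is visible of it).
The state is a dict: "t": time; "qpos": joint angles; "joint_velocities": joint speeds; "joint_efforts": joint torques, N m; "eef_pos": TCP position; "tcp_rot": TCP orientation; "force": force on the tool from outside, world axes, zero at the start; "moment": the same for the moment, N m; "gripper_width": finger opening in m; "grasp_force": force on a finger pad.
Only numpy, scipy, OpenCV 4.12 (cv2) and the standard library are available. Lean on these libraries where they do the work, as an engineer would, in place of code of your own. Each camera call takes 0.05 s, during which the arm holds its last target. There are 200 camera calls.

## Working session

There is one attempt and no reset: what is moved stays moved. The work goes in short steps, Python scripts to look and compute and a tool call to move; the robot and the scene stay as the last step left them, time stands still between calls to the robot, and variables do not carry over. Pictures are saved under pics/ and viewed, at most 12 in all, crops included, and the job is handed in when it is done.

Besides the shell and the picture viewer there is one more tool, called after "Call:" as name(argument=value, ...) on one line, values as JSON. servo_tool: Moves the arm, as the interface text tells. Its arguments: {"type":"object","properties":{"moves":{"type":"array","items":{"type":"array","items":{"type":"number"}}}},"required":["moves"]}

```bash
mkdir -p pics; python3 - <<'E'
from station import manip
import cv2
for c in("scene","top"):
    cv2.imwrite(f"pics/{c}0.png",manip.camera(c))
    k=manip.calibration(c);print(c,{a:(b.tolist() if hasattr(b,'tolist') else b) for a,b in k.items()})
    for n in("hook_grip","hook_tip","blue_tote","yellow_tote","shelf"):
        print(n,[([round(v) for v in d["extent"]],round(d["confidence"],2)) for d in manip.boxes_of(n,c)])
s=manip.get_state();print(s)
E
```

```text
scene {'vfov': 56.52542094788068, 'cx': 318.30052570097257, 'cy': 204.8057731973511, 'R': [[-0.3972395760035744, -0.917618829824081, -0.013281656853886954], [-0.47033694690743383, 0.21599474035557562, -0.8556456208691314], [0.7880253013896786, -0.33364944970883953, -0.5173916979220814]], 't': [0.35369417234646744, 0.313422902188373, 0.4244445278496767]}
hook_grip [([363, 183, 89, 61], 0.74), ([245, 249, 67, 50], 0.55)]
hook_tip [([364, 180, 89, 64], 0.98), ([245, 250, 65, 50], 0.69)]
blue_tote [([287, 169, 32, 37], 0.82)]
yellow_tote [([215, 184, 57, 51], 0.6)]
shelf [([171, 130, 171, 126], 0.95)]
top {'vfov': 52.41551295846892, 'cx': 319.6236791265194, 'cy': 203.4870513331677, 'R': [[0.22692232446119834, -0.9737740483874704, 0.016442668524394397], [-0.7745519929596756, -0.19068021851192798, -0.603083961377218], [0.5904028022149972, 0.12411751268584086, -0.7975082282844228]], 't': [-0.06967579506099741, 0.5153958250749632, 0.5901104335901747]}
hook_grip [([213, 215, 17, 64], 0.96), ([372, 188, 34, 103], 0.7)]
hook_tip [([214, 210, 12, 69], 0.71), ([375, 186, 32, 108], 0.66)]
blue_tote []
yellow_tote [([218, 153, 55, 25], 0.63)]
shelf [([195, 88, 151, 108], 0.68)]
{'t': 0.6, 'qpos': array([-1.28376038,  0.62837286,  0.03851212,  1.51737642, -0.02700002,
        0.99628755, -0.01995483]), 'joint_velocities': array([-0.00075255, -0.00032814, -0.0016521 , -0.00194726, -0.00010564,
       -0.00017951,  0.0010211 ]), 'joint_efforts': array([-3.86301617e-04, -5.49306035e+01,  1.14218943e+00, -1.86862439e+01,
       -5.23980742e-02,  1.58806558e-02,  6.08524090e-06]), 'eef_pos': array([0.2246064 , 0.60999773, 0.22250381]), 'tcp_rot': array([-9.42696626e-06,  1.75498922e-01,  9.84479622e-01,  3.91375952e-05]), 'force': array([-0.44879273, -0.41395747,  0.383726  ]), 'moment': array([-0.03539055,  0.00376163, -0.02077164]), 'grasp_force': 0.0, 'gripper_width': 0.09404263785233087}
```

View pics/scene0.png

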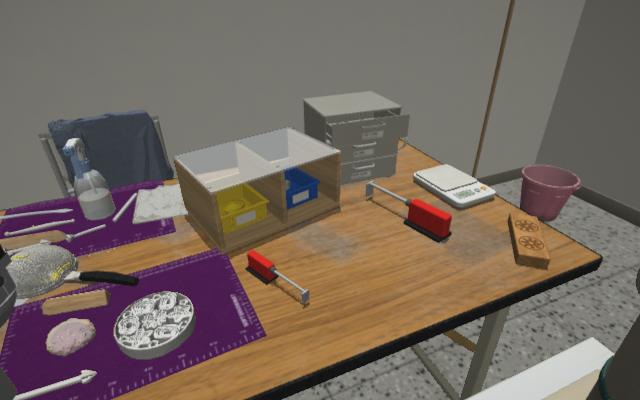

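View pics/top0.png

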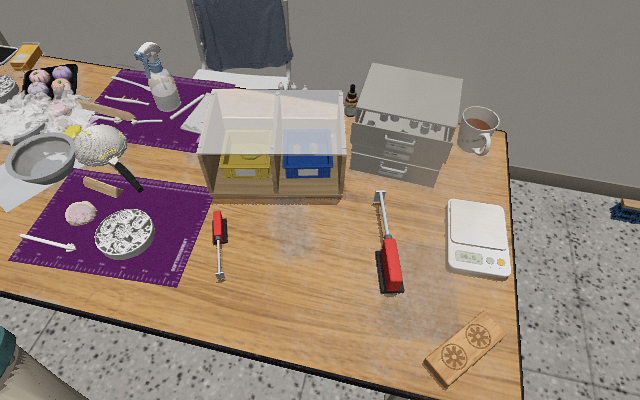

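The pictures show the large hook (the one meant): in top its handle is around (391,265) and its tongue at (380,193); in scene the handle is at (430,218). The small look-alike is at (219,225). The blue tote is in the right bay at (306,153). I'll zoom in for exact pixel corners.

```bash
python3 - <<'E'
import cv2
a=cv2.imread("pics/top0.png")[85:300,190:415];cv2.imwrite("pics/topz.png",cv2.resize(a,None,fx=2.75,fy=2.75,interpolation=cv2.INTER_CUBIC))
a=cv2.imread("pics/scene0.png")[120:265,170:465];cv2.imwrite("pics/scz.png",cv2.resize(a,None,fx=2.7,fy=2.7,interpolation=cv2.INTER_CUBIC))
E
```

```text
(no output)
```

View pics/topz.png

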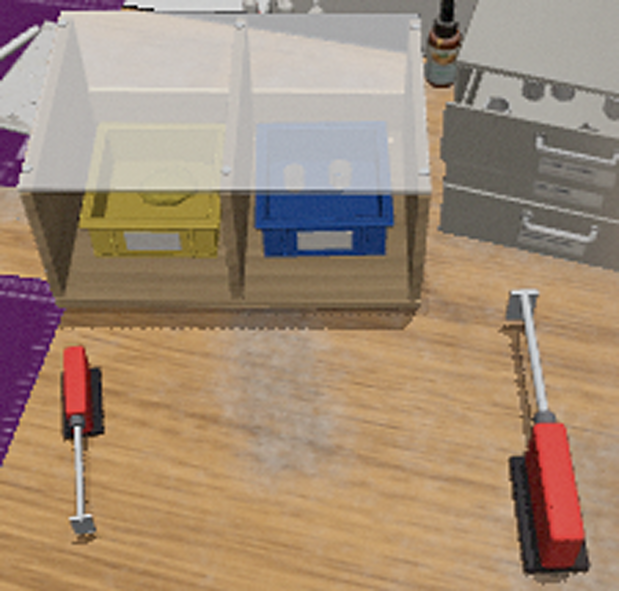

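View pics/scz.png

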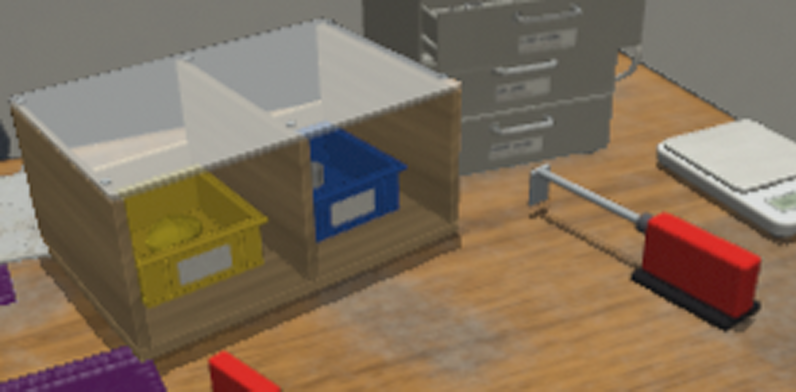

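Corner pixels are clear in both crops (topz: roof (22,190), (430,191), (419,15), (63,12); blue rim front (255,228)–(393,226); handle top (533,424), (568,420), (582,541), (551,545); tongue top (524,293)). Next I solve the planar poses from these.

```bash
cat >h.py <<'E'
from station import manip
import numpy as np
from scipy.optimize import least_squares
def proj(c,X):
    k=manip.calibration(c);p=np.asarray(X)@np.array(k["R"]).T+k["t"];f=200/np.tan(np.radians(k["vfov"])/2)
    return p[:,:2]/p[:,2:]*f+[k["cx"],k["cy"]]
def world(q,M):
    x,y,a=q;M=np.array(M,float);c,s=np.cos(a),np.sin(a)
    return np.c_[x+c*M[:,0]-s*M[:,1],y+s*M[:,0]+c*M[:,1],M[:,2]]
def tz(P):return np.array(P)/2.75+[190,85]
def sz(P):return np.array(P)/2.7+[170,120]
def fit(obs,q0):
    r=least_squares(lambda q:np.concatenate([(proj(c,world(q,M))-P).ravel() for c,M,P in obs]),q0,loss="soft_l1")
    return r.x,[np.round(proj(c,world(r.x,M))-P,1).tolist() for c,M,P in obs]
E
python3 - <<'E'
from h import *
r=[[-.11,.161,.151],[-.11,-.161,.151],[.11,-.161,.151],[.11,.161,.151]]
print("shelf",fit([("top",r,tz([[22,190],[430,191],[419,15],[63,12]])),("scene",r,sz([[112,198],[458,85],[318,22],[15,100]]))],[.8,.1,0]))
print("blue",fit([("top",[[-.066,.061,.06],[-.066,-.061,.06],[-.06,.055,.012],[-.06,-.055,.012]],tz([[255,228],[393,226],[265,257],[385,255]])),("scene",[[-.066,-.061,.06]],sz([[405,170]]))],[.8,.0,0]))
h=[[.05,.013,.058],[.05,-.013,.058],[-.05,-.013,.058],[-.05,.013,.058],[.185,0,.048]]
print("hook",fit([("top",h,tz([[533,424],[568,420],[582,541],[551,545],[524,292]])),("scene",[[-.05,-.013,.058],[.185,0,.048]],sz([[758,258],[540,168]]))],[.5,-.2,0]))
print(manip.get_state()["eef_pos"])
E
```

```text
shelf (array([0.74487503, 0.21184123, 0.23748436]), [[[-2.4, -0.2], [0.0, 0.2], [-0.3, -0.3], [-1.6, -0.3]], [[0.8, -1.2], [2.7, -1.2], [2.7, -2.3], [-2.1, -1.5]]])
blue (array([0.76454154, 0.1394681 , 0.267728  ]), [[[-0.6, -0.3], [0.3, -0.5], [-0.7, 0.3], [-0.2, 0.2]], [[2.3, -2.6]]])
hook (array([ 0.49993362, -0.10621468,  0.26453109]), [[[-0.8, -0.6], [-1.3, 0.6], [1.1, -0.1], [-0.8, -1.2], [-0.1, 0.2]], [[4.4, -0.8], [1.6, -0.5]]])
[0.2246064  0.60999773 0.22250381]
```

Call:
servo_tool(moves=[[0,0,-35.4,-0.505,-0.577,0.04,0],[0,0,-35.4,-0.505,-0.577,0.04,0],[0,0,-35.4,-0.505,-0.577,0.04,0],[0,0,-35.4,-0.505,-0.577,0.04,0],[0,0,-35.4,-0.505,-0.577,0.04,0],[0,0,-35.4,-0.505,-0.577,0.04,0],[0,0,-35.4,-0.505,-0.577,0.04,0],[0,0,-35.4,-0.505,-0.577,0.04,0],[0,0,-35.4,-0.505,-0.577,0.04,0],[0,0,-35.4,-0.505,-0.577,0.04,0]])

```text
t: 1.6
eef_pos: [0.4041, 0.142, 0.1967]
tcp_rot: [0.001, -0.132, 0.991, 0.0]
force: [0.6, 0.1, 1.0]
gripper_width: 0.0942
grasp_force: 0.0
```

```bash
cat >>h.py <<'E'
from scipy.spatial.transform import Rotation as Ro
def go(x,y,z,yaw):
    "shift/turn in tool axes to put the TCP at x,y,z with tool y along hook y at yaw"
    s=manip.get_state();R=Ro.from_quat(s["tcp_rot"],scalar_first=True)
    T=Ro.from_euler("z",yaw)*Ro.from_matrix(np.diag([-1.,1,-1]))
    print("t",s["t"],"pos",s["eef_pos"].round(4),"turn",np.degrees((R.inv()*T).as_rotvec()).round(2),"shift",R.inv().apply(np.array([x,y,z])-s["eef_pos"]).round(4),"F",s["force"].round(1),"w",s["gripper_width"].round(4),s["grasp_force"].round(1))
E
python3 -c "
from h import *
go(.5,-.106,.12,.2645)"
```

```text
Traceback (most recent call last):
  File "h.py", line 20, in go
    print("t",s["t"],"pos",s["eef_pos"].round(4),"turn",np.degrees((R.inv()*T).as_rotvec()).round(2),"shift",R.inv().apply(np.array([x,y,z])-s["eef_pos"]).round(4),"F",s["force"].round(1),"w",s["gripper_width"].round(4),s["grasp_force"].round(1))
                                                                                                                                                                                                ^^^^^^^^^^^^^^^^^^^^^^^^
AttributeError: 'float' object has no attribute 'round'
```

```bash
sed -i 's/s\["gripper_width"\].round(4),s\["grasp_force"\].round(1)/s["gripper_width"],s["grasp_force"]/' h.py
python3 -c "
from h import *
go(.5,-.106,.12,.2645)"
```

```text
t 1.6 pos [0.4041 0.142  0.1967] turn [0.01 0.07 0.04] shift [-0.0275 -0.2645  0.0767] F [0.6 0.1 1. ] w 0.09424372468743276 0.0
```

Call:
servo_tool(moves=[[0,0,0,-0.0275,-0.2645,0.0,0],[0,0,0,-0.0275,-0.2645,0.02,0],[0,0,0,-0.0275,-0.2645,0.0767,0],[0,0,0,-0.0275,-0.2645,0.0767,0],[0,0,0,-0.0275,-0.2645,0.0767,0],[0,0,0,-0.0275,-0.2645,0.0767,0],[0,0,0,-0.0275,-0.2645,0.0767,0],[0,0,0,-0.0275,-0.2645,0.0767,0]])

```text
t: 2.4
eef_pos: [0.4989, -0.1044, 0.1195]
tcp_rot: [-0.0, -0.131, 0.991, 0.0]
force: [-0.0, -0.2, -0.3]
gripper_width: 0.0938
grasp_force: 0.0
```

```bash
python3 -c "
from h import *
import cv2
go(.5,-.106,.036,.2645)
a=manip.camera('top')[150:350,290:490];b=manip.camera('scene')[120:320,300:500]
cv2.imwrite('pics/c1.png',cv2.resize(np.hstack([a,b]),None,fx=2,fy=2))"
```

```text
t 2.4 pos [ 0.4989 -0.1044  0.1195] turn [ 0.04 -0.03 -0.05] shift [-0.0007 -0.0019  0.0835] F [-0.  -0.2 -0.3] w 0.09384077353232632 0.0
```

View pics/c1.png

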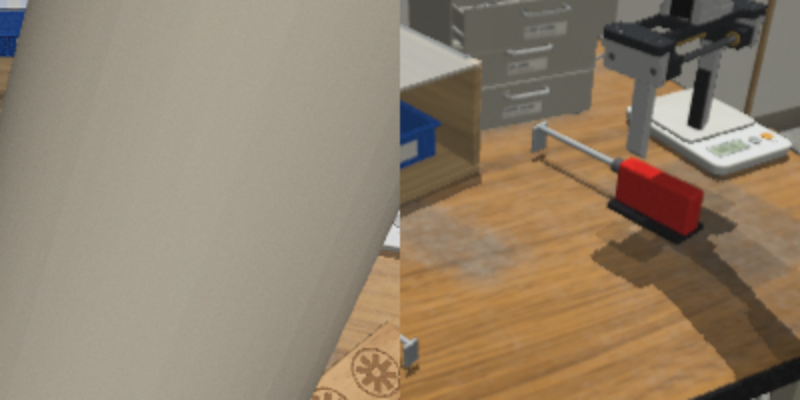

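The scene crop shows the fingers at (640,150) and (700,125), with the handle at (657,190) below them. This matches the measured pose, so I descend and grip.

Call:
servo_tool(moves=[[0,0,0,-0.0007,-0.0019,0.04,0],[0,0,0,-0.0007,-0.0019,0.07,0],[0,0,0,-0.0007,-0.0019,0.0835,0],[0,0,0,-0.0007,-0.0019,0.0835,0],[0,0,0,-0.0007,-0.0019,0.0835,1],[0,0,0,-0.0007,-0.0019,0.0835,1],[0,0,0,-0.0007,-0.0019,0.0835,1],[0,0,0,-0.0007,-0.0019,0.0835,1],[0,0,0,-0.0007,-0.0019,0.0835,1],[0,0,0,-0.0007,-0.0019,0.0835,1]])

```text
t: 3.5
eef_pos: [0.5005, -0.106, 0.0365]
tcp_rot: [0.0, -0.132, 0.991, -0.0]
force: [-0.4, -0.4, 1.1]
gripper_width: 0.0493
grasp_force: 0.0
```

Call:
servo_tool(moves=[[0,0,0,0,0,0,1],[0,0,0,0,0,0,1],[0,0,0,0,0,0,1],[0,0,0,0,0,0,1],[0,0,0,0,0,0,1],[0,0,0,0,0,0,1]])

```text
t: 4.1
eef_pos: [0.5002, -0.1059, 0.0362]
tcp_rot: [-0.0, -0.132, 0.991, 0.0]
force: [0.2, 0.0, 0.1]
gripper_width: 0.0255
grasp_force: 30.0
```

Call:
servo_tool(moves=[[0,0,0,0,0,-0.02,1],[0,0,0,0.005,0,-0.045,1],[0,0,0,0.02,0,-0.064,1],[0,0,0,0.03,0,-0.064,1],[0,0,0,0.03,0,-0.064,1],[0,0,0,0.03,0,-0.064,1]])

```text
t: 4.7
eef_pos: [0.4711, -0.1137, 0.0994]
tcp_rot: [-0.0, -0.132, 0.991, 0.0]
force: [0.7, 0.2, -0.8]
gripper_width: 0.0259
grasp_force: 30.0
```

```bash
python3 -c "
from h import *
import cv2
yaw=.25;c,s=np.cos(yaw),np.sin(yaw);S=np.array([.745,.212])
# hook_grip targets on blue centre line, given tip x in the blue frame
B=np.array([.7645,.1385])
def P(tx): return B+np.array([c,s])*(tx-.185)
p=P(-.17);go(p[0],p[1],.10,yaw)
p=P(-.03);go(p[0],p[1],.10,yaw)
a=manip.camera('scene')[120:320,200:500]
cv2.imwrite('pics/c2.png',cv2.resize(a,None,fx=2.6,fy=2.6))"
```

```text
t 4.7 pos [ 0.4711 -0.1137  0.0994] turn [ 0.03 -0.05  0.85] shift [ 0.0057  0.1719 -0.0005] F [ 0.7  0.2 -0.8] w 0.0258940668379183 29.993334710597992
t 4.7 pos [ 0.4711 -0.1137  0.0994] turn [ 0.03 -0.05  0.85] shift [-0.1343  0.1698 -0.0006] F [ 0.7  0.2 -0.8] w 0.0258940668379183 29.993334710597992
```

View pics/c2.png

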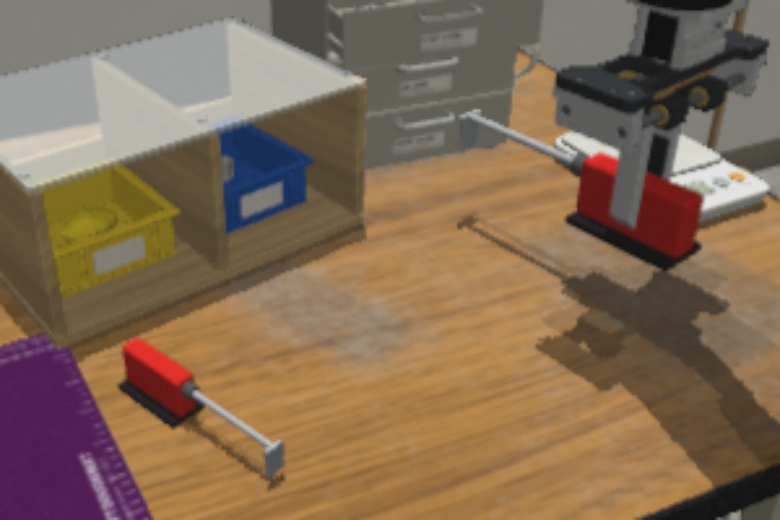

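The hook is held level, with its tongue at about crop (470,125), clear of the shelf. I move sideways in front of the blue bay.

Call:
servo_tool(moves=[[0,0,0.8,0.006,0.04,0,1],[0,0,0.8,0.006,0.08,0,1],[0,0,0.8,0.006,0.12,0,1],[0,0,0.8,0.006,0.155,0,1],[0,0,0.8,0.006,0.172,0,1],[0,0,0.8,0.006,0.172,0,1],[0,0,0.8,0.006,0.172,0,1]])

```text
t: 5.45
eef_pos: [0.4208, 0.0507, 0.0997]
tcp_rot: [-0.0, -0.126, 0.992, -0.0]
force: [0.7, -0.6, -1.6]
gripper_width: 0.026
grasp_force: 30.0
```

```bash
python3 -c "
from h import *
import cv2
yaw=.25;c,s=np.cos(yaw),np.sin(yaw);B=np.array([.7645,.1385])
p=B+np.array([c,s])*(-.03-.185);go(p[0],p[1],.10,yaw)
e=manip.get_state()['eef_pos']
tip=world([e[0],e[1],yaw],[[.185,-.012,e[2]-.026],[.185,.012,e[2]-.026],[.185,0,e[2]+.012]])
t=manip.camera('top');q=manip.camera('scene')
print('pred px top',proj('top',tip).round(1).tolist(),'scene',proj('scene',tip).round(1).tolist())
a=q[120:320,220:420];b=t[110:310,200:400]
cv2.imwrite('pics/c3.png',cv2.resize(np.hstack([b,a]),None,fx=2,fy=2,interpolation=cv2.INTER_CUBIC))"
```

```text
t 5.45 pos [0.4208 0.0507 0.0997] turn [-0.01 -0.03  0.13] shift [-0.1397 -0.0003 -0.0004] F [ 0.7 -0.6 -1.6] w 0.026036675666804208 29.993143379688263
pred px top [[313.2, 197.9], [302.3, 198.0], [307.6, 187.0]] scene [[334.1, 198.1], [325.7, 201.6], [330.0, 184.7]]
```

View pics/c3.png

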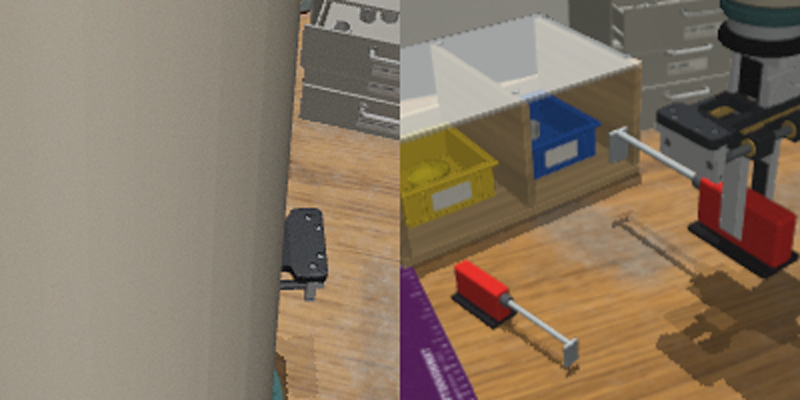

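The tongue is seen at crop (618,130)–(618,160), within about 1 px of the prediction. I go in over the rim and lower it.

Call:
servo_tool(moves=[[0,0,0,-0.03,0,0,1],[0,0,0,-0.065,0,0,1],[0,0,0,-0.1,0,0,1],[0,0,0,-0.13,0,0,1],[0,0,0,-0.14,0,0,1],[0,0,0,-0.14,0,0.01,1],[0,0,0,-0.14,0,0.023,1],[0,0,0,-0.14,0,0.035,1],[0,0,0,-0.14,0,0.035,1],[0,0,0,-0.14,0,0.035,1]])

```text
t: 6.55
eef_pos: [0.555, 0.0851, 0.0646]
tcp_rot: [-0.001, -0.125, 0.992, -0.0]
force: [0.1, 0.6, -1.3]
gripper_width: 0.026
grasp_force: 30.0
```

```bash
python3 -c "
from h import *
import cv2
go(.5,0,.1,.25)
a=manip.camera('scene')[140:240,260:410]
cv2.imwrite('pics/c4.png',cv2.resize(a,None,fx=5,fy=5,interpolation=cv2.INTER_CUBIC))"
```

```text
t 6.55 pos [0.555  0.0851 0.0646] turn [ 0.   -0.11  0.05] shift [ 0.0745 -0.0688 -0.0353] F [ 0.1  0.6 -1.3] w 0.02596297885689355 29.9932998418808
```

View pics/c4.png

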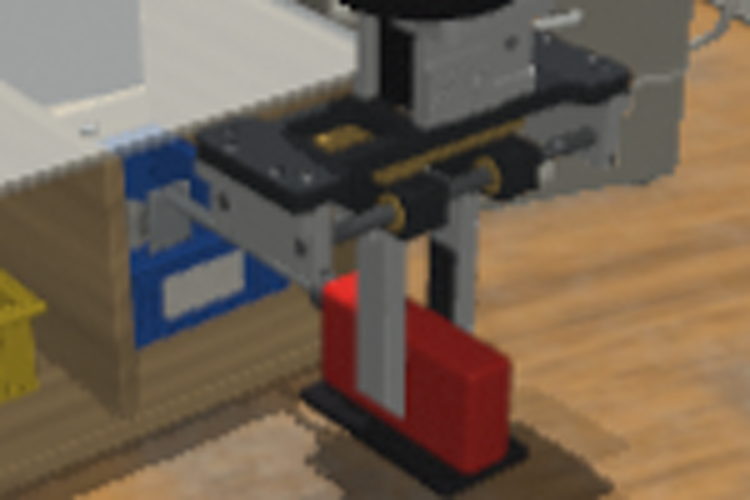

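The tongue is inside the tote behind the front wall: its plate is at crop (168,215) and its lower end is hidden by the rim. Now I drag.

Call:
servo_tool(moves=[[0,0,0,0.01,0,0,1],[0,0,0,0.02,0,0,1],[0,0,0,0.03,0,0,1],[0,0,0,0.042,0,0,1],[0,0,0,0.055,0,0,1],[0,0,0,0.068,0,0,1],[0,0,0,0.08,0,0,1],[0,0,0,0.09,0,0,1],[0,0,0,0.098,0,0,1],[0,0,0,0.098,0,0,1]])

```text
t: 7.6
eef_pos: [0.46, 0.0607, 0.0654]
tcp_rot: [-0.0, -0.125, 0.992, -0.0]
force: [-0.5, -0.3, -2.3]
gripper_width: 0.0259
grasp_force: 30.0
```

```bash
python3 -c "
from h import *
import cv2
go(.5,0,.1,.25)
a=manip.camera('scene')[140:240,260:410]
cv2.imwrite('pics/c5.png',cv2.resize(a,None,fx=5,fy=5,interpolation=cv2.INTER_CUBIC))"
```

```text
t 7.6 pos [0.46   0.0607 0.0654] turn [-0.   -0.06  0.05] shift [-0.0236 -0.0687 -0.0346] F [-0.5 -0.3 -2.3] w 0.0258617514017982 29.99327927827835
```

View pics/c5.png

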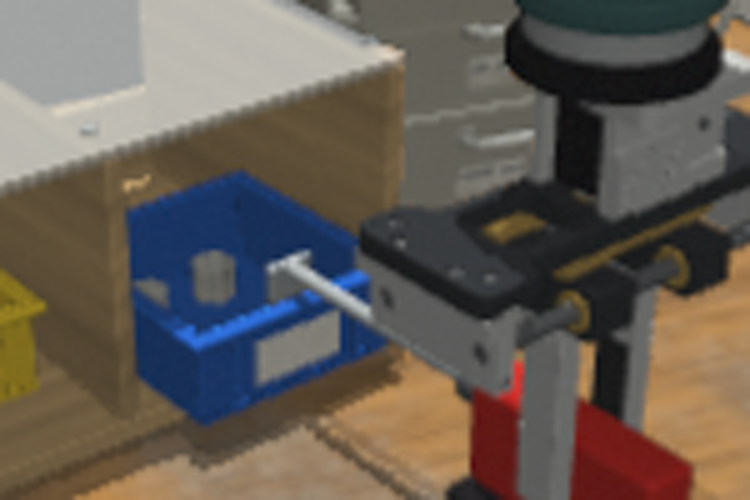

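The tote is now standing out of the bay; its front rim's left corner is at crop (195,343) and its bottom corner at (205,425), and it looks square. By arm kinematics the rim is about 30 mm out, so I pull 9 mm more, ease forward, and lift the tongue out.

Call:
servo_tool(moves=[[0,0,0,0.006,0,0,1],[0,0,0,0.009,0,0,1],[0,0,0,0.009,0,0,1],[0,0,0,0.004,0,0,1],[0,0,0,-0.003,0,0,1],[0,0,0,-0.003,0,0,1],[0,0,0,-0.003,0,-0.015,1],[0,0,0,-0.003,0,-0.035,1],[0,0,0,-0.003,0,-0.05,1],[0,0,0,-0.003,0,-0.05,1]])

```text
t: 8.65
eef_pos: [0.4652, 0.062, 0.1166]
tcp_rot: [0.001, -0.125, 0.992, 0.0]
force: [0.1, -0.2, -1.5]
gripper_width: 0.0258
grasp_force: 30.0
```

Call:
servo_tool(moves=[[0,0,0,0.02,0,0,1],[0,0,0,0.045,0,0,1],[0,0,0,0.055,0,0,1],[0,0,0,0.055,-0.04,0,1],[0,0,0,0.055,-0.085,0,1],[0,0,0,0.055,-0.13,0,1],[0,0,0,0.055,-0.175,0,1],[0,0,0,0.045,-0.2,0,1],[0,0,0,0.035,-0.2,0,1],[0,0,0,0.035,-0.2,0,1]])

```text
t: 9.65
eef_pos: [0.4815, -0.1401, 0.1147]
tcp_rot: [0.001, -0.125, 0.992, 0.0]
force: [0.0, 0.9, -1.6]
gripper_width: 0.0259
grasp_force: 30.0
```

```bash
python3 -c "
from h import *
import cv2
go(.47,-.106,.0365,.25)
a=manip.camera('scene')[120:270,240:440];b=manip.camera('top')[100:250,200:400]
cv2.imwrite('pics/c6.png',cv2.resize(np.hstack([b,a]),None,fx=2,fy=2,interpolation=cv2.INTER_CUBIC))
cv2.imwrite('pics/c7.png',cv2.resize(a[:,:120],None,fx=4,fy=4))"
```

```text
t 9.65 pos [ 0.4815 -0.1401  0.1147] turn [0.03 0.08 0.06] shift [0.0028 0.0359 0.0782] F [ 0.   0.9 -1.6] w 0.025851405268830827 29.9934983253479
```

View pics/c6.png

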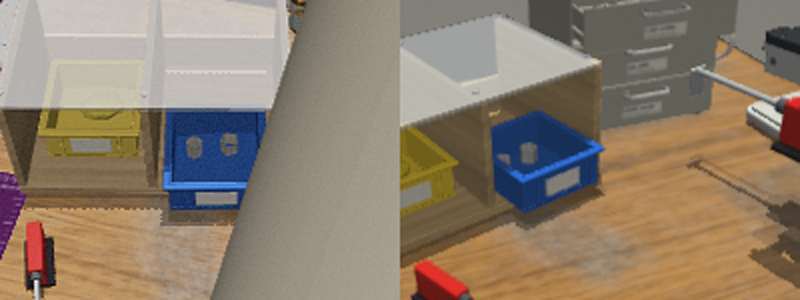

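The tote stands out of its bay: in the top crop its front rim's left corner is at (163,186) and its bottom corner at (171,209); in the scene crop the rim corners are at (526,178) and (604,150). The hook is clear, so I set it down near its first place and fit the tote.

Call:
servo_tool(moves=[[0,0,0,0.003,0.02,0,1],[0,0,0,0.003,0.036,0.02,1],[0,0,0,0.003,0.036,0.045,1],[0,0,0,0.003,0.036,0.065,1],[0,0,0,0.003,0.036,0.073,1],[0,0,0,0.003,0.036,0.076,1],[0,0,0,0.003,0.036,0.078,1],[0,0,0,0.003,0.036,0.078,1],[0,0,0,0.003,0.036,0.078,1]])

```text
t: 10.65
eef_pos: [0.4685, -0.1066, 0.0379]
tcp_rot: [0.001, -0.125, 0.992, -0.0]
force: [0.9, 0.0, -1.8]
gripper_width: 0.0257
grasp_force: 30.0
```

```bash
python3 -c "
from h import *
go(.5,-.106,.0365,.25)
q,r=fit([('top',[[-.066,.061,.06],[-.06,.055,.012]],[[281.5,193],[285.5,204.5]]),('scene',[[-.066,.061,.06],[-.066,-.061,.06],[-.06,.055,.012]],[[303,209],[342,195],[303,226]])],[.68,.12,.24])
d=q[:2]-[.7449,.2118];a=.2375;print(q,r,'in shelf',d@[np.cos(a),np.sin(a)],d@[-np.sin(a),np.cos(a)])"
```

```text
t 10.65 pos [ 0.4685 -0.1066  0.0379] turn [-0.03  0.07  0.06] shift [-0.0306 -0.0072  0.0014] F [ 0.9  0.  -1.8] w 0.025670501340264548 29.99323457479477
[0.68882337 0.12048424 0.29005618] [[[-0.1, 0.6], [-0.3, -0.3]], [[-0.8, 0.6], [0.6, -3.2], [0.4, -0.5]]] in shelf -0.07598669399923101 -0.07555910481705543
```

The tote is at x ≈ -0.076 to -0.083 in the shelf frame, inside the window. I lower the last 1.5 mm, release, and retreat.

Call:
servo_tool(moves=[[0,0,0,0,0,0.0015,1],[0,0,0,0,0,0.002,1],[0,0,0,0,0,0.002,1],[0,0,0,0,0,0.002,0],[0,0,0,0,0,0.002,0],[0,0,0,0,0,0.002,0],[0,0,0,0,0,0.002,0],[0,0,0,0,0,0.002,0],[0,0,0,0,0,0.002,0],[0,0,0,0,0,0.002,0]])

```text
t: 11.65
eef_pos: [0.468, -0.1065, 0.0351]
tcp_rot: [-0.0, -0.125, 0.992, 0.0]
force: [1.1, 0.4, 0.4]
gripper_width: 0.0786
grasp_force: 0.0
```

Call:
servo_tool(moves=[[0,0,0,0,0,0,0],[0,0,0,0,0,-0.02,0],[0,0,0,0,0,-0.05,0],[0,0,0,0,0,-0.09,0],[0,0,0,0,0,-0.12,0],[0,0,0,0,0,-0.14,0],[0,0,0,0,0,-0.14,0],[0,0,0,0,0,-0.14,0]])

```text
t: 12.45
eef_pos: [0.4679, -0.1065, 0.1751]
tcp_rot: [0.0, -0.125, 0.992, -0.0]
force: [0.6, 0.3, -0.0]
gripper_width: 0.094
grasp_force: 0.0
```

```bash
python3 -c "
from h import *
import cv2
go(.5,-.106,.0365,.25)
a=manip.camera('scene')[120:320,200:500]
cv2.imwrite('pics/c8.png',cv2.resize(a,None,fx=2.6,fy=2.6))"
```

```text
t 12.45 pos [ 0.4679 -0.1065  0.1751] turn [-0.01  0.01  0.06] shift [-0.0312 -0.0075  0.1386] F [ 0.6  0.3 -0. ] w 0.09399644883987186 0.0
```

View pics/c8.png

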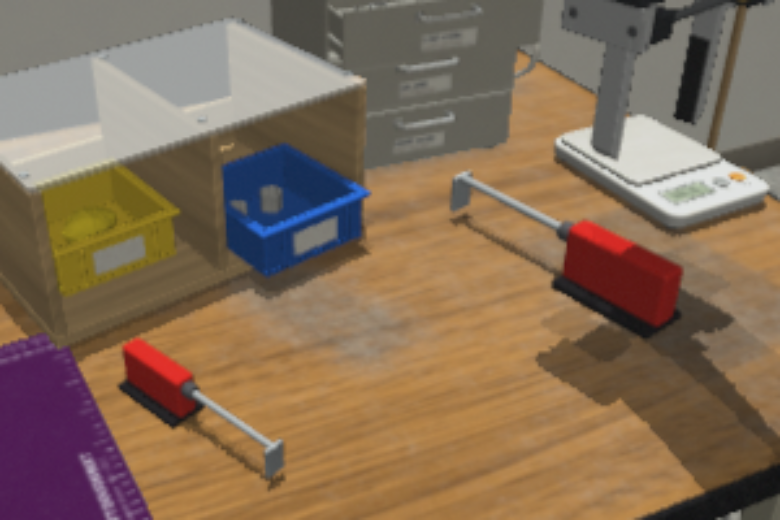

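The hook stands on its foot at crop (620,290), the blue tote projects level at (295,210), and the yellow tote is unchanged.

```bash
python3 -c "
from station import manip
print(manip.hand_in())"
```

```text
the job is handed in; nothing more can be done
None
```

The job is handed in (no verdict came back): the blue tote rests level with its rim about 3–4 cm past the shelf edge, the hook stands released on its foot, and the yellow tote looks unmoved.

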